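# Seat the ore sample, then rock the angle gauge to its mark and hold it

### The arm

A 6-joint arm with a two-finger parallel gripper is mounted at the origin on the work surface. World frame = base frame: x ahead of the robot, y to its left, z up, the work surface at z = 0. Lengths are in mm, angles in degrees, forces in N, time in s.
With the tool pointing down it reaches from about 325 to 900 mm from the base axis. Payload 3.5 kg.
Tool frame: the origin (TCP) lies midway between the tips of the shut fingers; the grasp point (between the pads) lies 19 mm behind it; z points along the fingers, y is the line along which they close (so a half turn about z gives the same grasp; the last joint's range is limited). The gripper opens to 85 mm and grips with 20 to 120 N. Pads are 22 mm wide; open, the fingers measure 114 mm over their backs; the gripper's body (76 mm by 85 mm) begins 54 mm behind the grasp point. The pads swing forward as they close: fully open they stand 13 mm farther back than shut.
Start: joints at [58.992, 15.837, -1.513, 72.651, 0, 84.076], TCP at [264.973, 566.049, 231.313] pointing down, gripper open.
Joint ranges: [-178.77, 178.77], [-48.84, 107.48], [-61.69, 71.31], [-111.58, 123.2], [-90, 87.43], [-180, 180]. Speed limits (degrees/s): [147.25, 147.25, 180, 180, 180, 180].

### API

Orientations are given as [roll, pitch, yaw] about the fixed x, y, z axes, in that order (R = Rz(yaw) Ry(pitch) Rx(roll)).
In Python, from plant import bot, viewer gives the robot as it stands.
- The arm moves only by the tool play_rows, never from a script. Its argument "deltas" is a list of rows, each an object of numbers: "dx", "dy", "dz": the shift along the world's x, y, z in units of 0.3 m (1.0 is 0.3 m); "yaw": the turn about the world's z in units of pi/4 rad (1.0 is pi/4 rad). In form: [{"dx": .., "dy": .., "dz": .., "yaw": ..}, ...]. A call has 1 to 12 rows; each row shifts and turns the commanded pose from where the row before left it; what a row does not reach is not made up. A row lasts 1/10 s, in which the tool goes at most 50 mm and 8.59 degrees, less where a joint would pass 70% of its speed; a pose out of reach is approached as far as the arm can. A call with a number of a shift or a turn outside -1 to 1 is refused whole. A call with a gripper value outside its range is refused whole. "hand" is the gripper's target within -1 to 1 (fully open at 1, half-way at 0, shut at -1), set as the call begins (left out, the last holds). The fingers move at their own pace and stop on an object; "newtons" is the grip in N (left out, the last holds). Time passes only in rows, so rows that do not move let the fingers close. It gives the time, the measured TCP pose, the force, the opening and the grip force at its end, in the units of the state.
- bot.sense(): the state, without advancing time (a new reading comes with each control period).
- viewer.read_camera(name): name is "side" or "top"; returns the picture (480x640x3 uint8, red, green, blue); there is no depth.
- viewer.camera_params(name): a dict with "mtx" (3x3 intrinsics, pixels), "position" and "rotation" of the camera in the world. Camera axes: x right, y up, looking along -z (the intrinsics and any distortion apply to the point x, -y, -z); pixel columns grow to the right and rows downward; lengths in mm; the calibration is good to about 2 mm. A picture is of the moment at which its call begins. camera_params takes no time and is no camera call.
- bot.close_job(): hands the job in; it is judged then, once.
The state is a dict: "t": time; "joint_pos": joint angles; "dq": joint speeds; "tau": joint torques, N m; "tcp_pos": TCP position; "tcp_rot": TCP orientation; "wrist_force": force on the tool from outside, world axes, zero at the start; "moment": the same for the moment, N m; "grip_width": finger opening in mm; "grasp_force": force on a finger pad.
Only numpy, scipy, OpenCV 4.12 (cv2) and the standard library are available. Lean on these libraries where they do the work, as an engineer would, in place of code of your own. Each camera call takes 0.05 s, during which the arm holds its last target. There are 200 camera calls.

### The job

The carrier plate under the ore sample has sprung up at its front edge: press that edge down until the plate sits fully home and level in its holder. Then pick up the angle gauge, rest its base on the rounded knob at the top of the sample and, with the dial face kept upright, rock it sideways there until the swinging pointer comes to rest at the middle of the marker on the dial rim. Finish while holding it still like that in the gripper, base resting on the knob, so that the saw can be set to the slope; leave the other things where they are.

Things in the scene. Friction and masses are not known exactly. Their poses are not given: they have to be found in the camera images.
- holder: aluminium sample holder screwed to the bench, 176 x 138 mm, 12 mm thick base with low side rims (top 20 mm above the bench), a lip at the back (27 mm high) and two small spring clips at the front. Origin: centre of its underside, on the bench; x points from the front (clip side) to the back (lip side), z up.
- carrier (a joint): how far the steel carrier plate is lifted, rad: it turns about its back edge under the holder's lip (a line along the holder's y at x = +74 mm, z = 12 mm); 0 = fully home, lying level with its top 20 mm above the bench; 0.1 = front edge 15 mm up. The clips hold it stiffly wherever it is left; about 5 N near the front edge pushes it down.
- press_edge (a point): point on the top face of the carrier plate (150 x 112 x 8 mm), midway between the clips and 14 mm behind the front edge; a bare strip about 50 mm deep lies in front of the sample here. The clips stand 80 mm apart and 7 mm above the seated plate.
- knob_top (a point): the highest point of the ore sample: the top of a rounded knob of 12 mm radius, about 79 mm above the bench once the plate is home. The sample is a brown-grey lump of rock about 80 x 66 mm, bonded to the carrier plate; it falls away all round the knob, so the gauge can lean 25 degrees on the knob without touching the rest.
- gauge: pendulum angle gauge, 140 mm tall, 0.3 kg, standing on the bench: aluminium base bar 120 (y) x 26 (x) x 14 mm, round grey case of 92 mm diameter and 24 mm thickness above it (centre 62 mm above the underside), and a black ribbed grip block on top, 24 mm thick (x) x 34 mm wide (y), from 102 to 140 mm above the underside: grasp it there across its thickness. Origin: centre of the base's underside; x points out of the dial face, y along the base, z up.
- pointer (a joint): angle of the black pointer in the gauge, rad. It swings freely on a pin along the gauge's x axis and always hangs plumb (period about 0.3 s, dies down within 1 s). 0 = pointing straight at the base; positive = turned right-handed about the gauge's +x axis, i.e. anticlockwise seen looking at the dial. Leaning the gauge by an angle about its +x axis makes it read minus that angle.
- marker (a joint): angle of the marker on the dial rim, same zero and sense as the pointer; it is stiff and stays as set, somewhere between 8 and 22 degrees anticlockwise of the foot of the dial (positive). The gauge reads right when pointer and marker have the same value.
- pointer_tip (a point): tip of the pointer, 36 mm from the pin (the pin lies 62 mm above the underside of the gauge, 7.5 mm in front of its middle plane)
- marker_tip (a point): inner end of the marker, a small dark steel tab 3.4 mm wide on the rim of the dial, also 36 mm from the pin
- cup: white plastic sample cup lying upside down on the bench, 40 mm diameter, 25 mm high; leave alone
- offcut: loose piece of the same rock on the bench, about 70 x 50 x 34 mm; leave alone
- brush: dusting brush lying on the bench; leave alone
Mind the look-alikes: they are no part of the job. There is more than one size of the gauge; the one meant has the size given above.

How it is judged (in metres and radians):
On the way, in this order (a step that is already met when the one before it is completed fails the run):
1. the carrier plate has been pressed home and lies level (value of joint carrier below 0.015 rad), for 0.2 s.
2. the gauge, in the gripper, has its base on the knob (contact force between the fingers and gauge above 1 N and contact force between gauge and sample above 0.4 N and height (world z) of gauge above 0.05 m), for 0.2 s.
At the end, for the whole second after the job is handed in: Plate home (lifted under 0.015 rad). Gauge in the gripper and still, underside of its base on the knob with over 0.4 N, dial face within 11 degrees of upright, pointer at rest within 0.05 rad (3 degrees) of the marker's middle. Cup, offcut and brush not moved over 30 mm (all of step 2 and value of joint carrier below 0.015 rad and z of knob_top in the frame of gauge between -0.006 and 0.006 m and y of knob_top in the frame of gauge between -0.06 and 0.06 m and x of knob_top in the frame of gauge between -0.016 and 0.016 m and angle between gauge's own x axis and vertical between 1.37 and 1.77 rad and angle between the z axis of pointer_tip and the z axis of marker_tip, either way round below 0.05 rad and velocity of joint pointer between -0.25 and 0.25 rad/s and linear speed of gauge below 0.02 m/s); the arm keeps its last pose, push and grip.
It fails at once if a bystander (cup, offcut, brush) is moved by more than 30 mm (distance of any of cup, offcut, brush from where it was at the start of the episode above 0.03 m).
It also fails if it takes over 58 s, if anything falls off the work surface, if the arm or the gripper's body presses on something with over 40 N, if the wrist force passes 120 N, or if a joint passes its speed limit or range.

## Working session

There is one attempt and no reset: what is moved stays moved. The work goes in short steps, Python scripts to look and compute and a tool call to move; the robot and the scene stay as the last step left them, time stands still between calls to the robot, and variables do not carry over. Pictures are saved under pics/ and viewed, at most 10 in all, crops included, and the job is handed in when it is done.

Besides the shell and the picture viewer there is one more tool, called after "Call:" by a JSON object that holds its "name" and its "arguments". play_rows: Moves the arm, as the interface text tells. Shifts and turns lie within -1 to 1; 1 stands for 0.3 m of shift or pi/4 rad of turn. Its arguments: {"type":"object","properties":{"deltas":{"type":"array"},"hand":{"type":"number"},"newtons":{"type":"number"}},"required":["deltas"]}

```bash
mkdir -p pics; ls; python3 - <<'E'
from plant import bot, viewer
import cv2
for n in ("side","top"):
    cv2.imwrite(f"pics/{n}0.png",viewer.read_camera(n)[:,:,::-1]); print(viewer.camera_params(n))
print(bot.sense())
E
```

```text
pics
{'mtx': array([[525.44676239,   0.        , 318.46011102],
       [  0.        , 525.44676239, 237.40389891],
       [  0.        ,   0.        ,   1.        ]]), 'position': array([ 310.25975504, -598.78639354,  567.40271261]), 'rotation': array([ 52.74053641,   0.55560285, -27.05059599])}
{'mtx': array([[435.5388571 ,   0.        , 317.60111306],
       [  0.        , 435.5388571 , 239.54714912],
       [  0.        ,   0.        ,   1.        ]]), 'position': array([526.38164065,  -4.37709706, 810.15905485]), 'rotation': array([ 6.16664390e+00, -5.35043807e-02, -8.88891981e+01])}
{'t': 0.1, 'joint_pos': array([ 5.89916854e+01,  1.58763753e+01, -1.58886002e+00,  7.26511729e+01,
        8.29851185e-04,  8.40765390e+01]), 'dq': array([ 0.04680114, -0.07237939,  0.17117347,  0.08123401,  0.02964084,
        0.12087872]), 'tau': array([-1.32219761e-04, -4.46708751e+01,  2.96128482e+01,  8.48455355e-03,
       -1.56313899e-04, -5.42300796e-06]), 'tcp_pos': array([264.60932268, 565.45055231, 230.2539431 ]), 'tcp_rot': array([-1.79884299e+02, -1.28387243e-02,  1.54915133e+02]), 'wrist_force': array([ 0.27554572, -0.66152977, -0.38527261]), 'moment': array([-0.02592473, -0.06003876, -0.0103458 ]), 'grasp_force': 0.0, 'grip_width': 85.56223800938436}
```

View pics/side0.png

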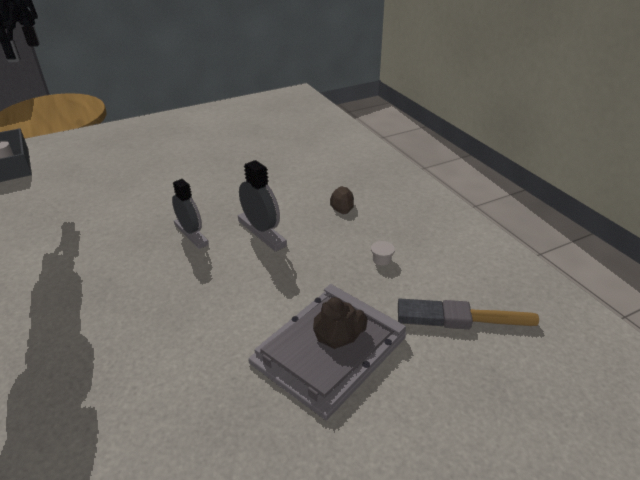

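View pics/top0.png

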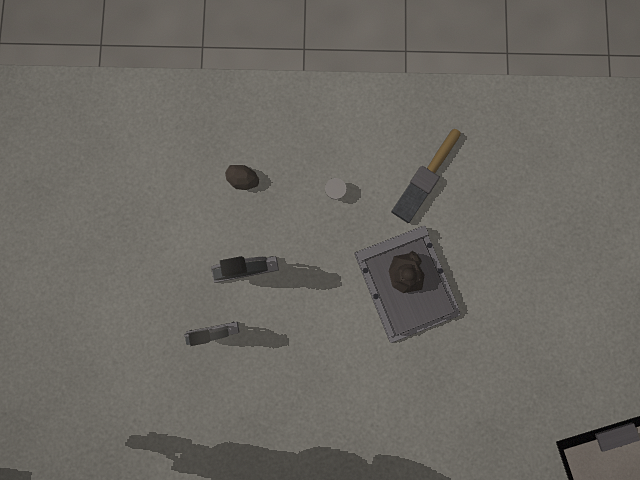

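The side view shows two gauges (small near 187,210 and large near 260,200), the holder at (330,345), the cup at (382,253) and the brush at (465,313). In the top view the lip is at about (392,243) and the clips are at the bottom of the holder, at about (427,325). Next I'll zoom in on these.

```bash
cat > h.py <<'E'
import numpy as np, cv2
from scipy.spatial.transform import Rotation as R
from plant import bot, viewer
def cam(n):
    p=viewer.camera_params(n); return p['mtx'],np.array(p['position']),R.from_euler('xyz',p['rotation'],degrees=True).as_matrix()
def ray(n,px):
    K,c,M=cam(n); d=np.linalg.inv(K)@[px[0],px[1],1]; return c,M@(d*[1,-1,-1])
def onz(n,px,z):
    c,d=ray(n,px); return c+d*(z-c[2])/d[2]
def proj(n,p):
    K,c,M=cam(n); v=(M.T@(np.array(p)-c))*[1,-1,-1]; v=K@v; return v[:2]/v[2]
def two(p1,p2):
    (a,d),(b,e)=ray('top',p1),ray('side',p2)
    s=np.linalg.lstsq(np.c_[d,-e],b-a,rcond=None)[0]; P,Q=a+d*s[0],b+e*s[1]; return (P+Q)/2,np.linalg.norm(P-Q)
def snap(n): return viewer.read_camera(n)[:,:,::-1].copy()
def crop(im,x,y,w,h,k): return cv2.resize(im[y:y+h,x:x+w],None,fx=k,fy=k,interpolation=cv2.INTER_CUBIC)
E
python3 - <<'E'
from h import *
t=cv2.imread('pics/top0.png');s=cv2.imread('pics/side0.png')
a=np.hstack([crop(t,180,240,100,75,4),crop(t,345,220,133,100,3)[:300,:400]])
a=np.hstack([crop(t,180,240,100,75,4),crop(t,345,220,133,100,3)[:300,:399]])
b=np.hstack([crop(s,160,155,133,100,3)[:300,:400],crop(s,240,280,200,150,2)[:300,:400]])
a=cv2.resize(a,(800,300));b=cv2.resize(b,(800,300))
im=np.clip(np.vstack([a,b]).astype(float)*1.6,0,255).astype(np.uint8)
cv2.imwrite('pics/z1.png',im)
for n,q in dict(bigL=(212,275),bigR=(277,262),smL=(186,341),smR=(238,327)).items(): print(n,onz('top',q,14 if 'b'in n else 10).round())
for n,q in dict(lipL=(357,255),lipR=(427,232),frL=(393,340),frR=(462,312)).items(): print(n,onz('top',q,22).round())
print(two((407,262),(337,300)))
E
```

```text
bigL [544. 188.  14.]
bigR [570.  70.  14.]
smL [424. 230.  10.]
smR [451. 137.  10.]
lipL [585. -75.  22.]
lipR [ 629. -203.   22.]
frL [ 435. -141.   22.]
frR [ 486. -264.   22.]
(array([ 565.95825136, -153.6867244 ,   72.29113566]), np.float64(10.412564428776133))
```

View pics/z1.png

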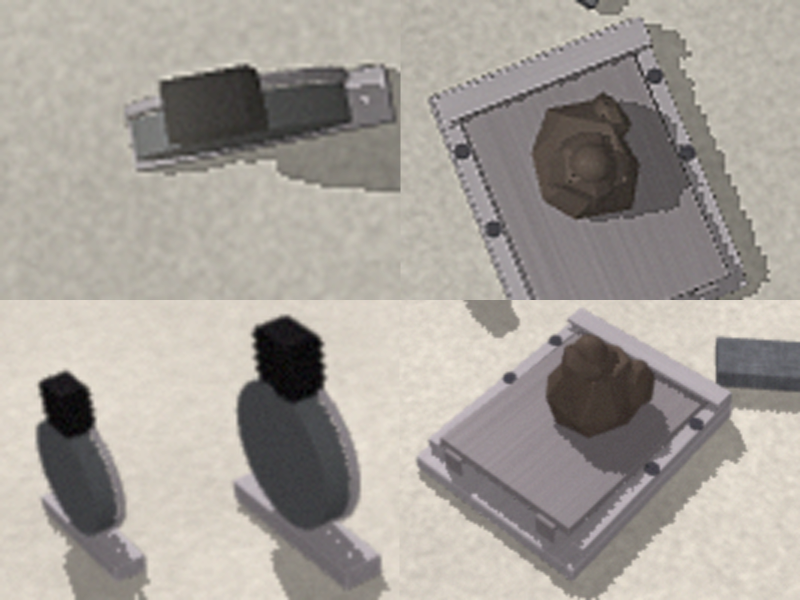

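```bash
python3 - <<'E'
from h import *
A=onz('top',(355,252.5),27);B=onz('top',(425,226),27);C=onz('top',(459.5,312),20)
print(A,B,C,np.linalg.norm(A-B),np.linalg.norm(B-C))
c1=onz('side',(266.5,357),27);c2=onz('side',(312.5,390.5),27);print('clips',c1,c2,np.linalg.norm(c1-c2))
u=(A-B)[:2]/np.linalg.norm((A-B)[:2]); x=np.array([u[1],-u[0]]);print('yaw',np.degrees(np.arctan2(x[1],x[0])))
mid=(A+B)[:2]/2; O=mid-88*x; print('O',O,'press',O-62*x)
print('knob c',two((409,272.5),(338,304)))
t=cv2.imread('pics/top0.png')
# grip top (z 140)
print('grip', [onz('top',(180+p/4,240+q/4),140).round() for p,q in((162,82),(252,67),(267,128),(168,148))])
print('base', [onz('top',(180+p/4,240+q/4),14).round() for p,q in((385,66),(393,122),(137,160),(127,105))])
E
```

```text
[588.82600909 -71.33905872  27.        ] [ 639.52400244 -197.89387982   27.        ] [ 486.06541411 -260.38224542   20.        ] 136.33198184721346 165.84129210510608
clips [ 450.8879134  -162.28125859   27.        ] [ 480.93424354 -236.92472246   27.        ] 80.46383444201015
yaw 21.831090603258843
O [ 532.48599849 -167.3411708 ] press [ 474.93237973 -190.39721051]
knob c (array([ 555.36905707, -159.90286744,   73.35846279]), np.float64(5.038149802178038))
grip [array([563., 145., 140.]), array([570., 111., 140.]), array([547., 104., 140.]), array([538., 142., 140.])]
base [array([580.,  72.,  14.]), array([554.,  67.,  14.]), array([535., 183.,  14.]), array([560., 189.,  14.])]
```

Call:
{"name": "play_rows", "arguments": {"deltas": [{"dx": 0.03,"dy": -0.15,"yaw": 0.065},{"dx": 0.044,"dy": -0.158,"yaw": 0.065},{"dx": 0.044,"dy": -0.158,"yaw": 0.065},{"dx": 0.044,"dy": -0.158,"yaw": 0.065},{"dx": 0.044,"dy": -0.158,"yaw": 0.065},{"dx": 0.044,"dy": -0.158,"yaw": 0.065},{"dx": 0.044,"dy": -0.158,"yaw": 0.065},{"dx": 0.044,"dy": -0.158,"yaw": 0.065},{"dx": 0.044,"dy": -0.158,"yaw": 0.065},{"dx": 0.044,"dy": -0.158,"yaw": 0.065},{"dx": 0.044,"dy": -0.158,"yaw": 0.065},{"dx": 0.044,"dy": -0.158,"yaw": 0.065}], "hand": -1}}

```text
invalid input
```

Call:
{"name": "play_rows", "arguments": {"deltas": [{"dx": 0.03,"dy": -0.15,"dz": 0,"yaw": 0.065},{"dx": 0.044,"dy": -0.158,"dz": 0,"yaw": 0.065},{"dx": 0.044,"dy": -0.158,"dz": 0,"yaw": 0.065},{"dx": 0.044,"dy": -0.158,"dz": 0,"yaw": 0.065},{"dx": 0.044,"dy": -0.158,"dz": 0,"yaw": 0.065},{"dx": 0.044,"dy": -0.158,"dz": 0,"yaw": 0.065},{"dx": 0.044,"dy": -0.158,"dz": 0,"yaw": 0.065},{"dx": 0.044,"dy": -0.158,"dz": 0,"yaw": 0.065},{"dx": 0.044,"dy": -0.158,"dz": 0,"yaw": 0.065},{"dx": 0.044,"dy": -0.158,"dz": 0,"yaw": 0.065},{"dx": 0.044,"dy": -0.158,"dz": 0,"yaw": 0.065},{"dx": 0.044,"dy": -0.158,"dz": 0,"yaw": 0.065}], "hand": -1}}

```text
t: 1.3
tcp_pos: [418.9, -2.3, 231.1]
tcp_rot: [180.0, 0.0, -169.9]
wrist_force: [1.5, 0.5, -0.3]
grip_width: 0.2
grasp_force: 0.0
```

Call:
{"name": "play_rows", "arguments": {"deltas": [{"dx": 0.0475,"dy": -0.1575,"dz": 0,"yaw": 0.067},{"dx": 0.0475,"dy": -0.1575,"dz": 0,"yaw": 0.067},{"dx": 0.0475,"dy": -0.1575,"dz": 0,"yaw": 0.067},{"dx": 0.0475,"dy": -0.1575,"dz": 0,"yaw": 0.067},{"dx": 0,"dy": 0,"dz": -0.133,"yaw": 0},{"dx": 0,"dy": 0,"dz": -0.133,"yaw": 0},{"dx": 0,"dy": 0,"dz": -0.133,"yaw": 0},{"dx": 0,"dy": 0,"dz": -0.133,"yaw": 0},{"dx": 0,"dy": 0,"dz": 0,"yaw": 0}]}}

```text
t: 2.2
tcp_pos: [470.6, -186.4, 66.1]
tcp_rot: [179.4, -0.5, -157.9]
wrist_force: [-0.9, 0.5, 0.4]
grip_width: -0.1
grasp_force: 0.0
```

```bash
python3 - <<'E'
from h import *
s=snap('side');t=snap('top');print(bot.sense()['tcp_pos'])
im=np.hstack([crop(s,230,260,200,200,2),crop(t,345,210,133,133,3)[:399,:399].repeat(1,0)[:399]][:1]+[cv2.resize(crop(t,345,220,130,130,3),(400,400))])
cv2.imwrite('pics/p1.png',np.clip(im*1.5,0,255).astype(np.uint8))
E
```

```text
[ 475.37737466 -188.90509641   71.4071381 ]
```

View pics/p1.png

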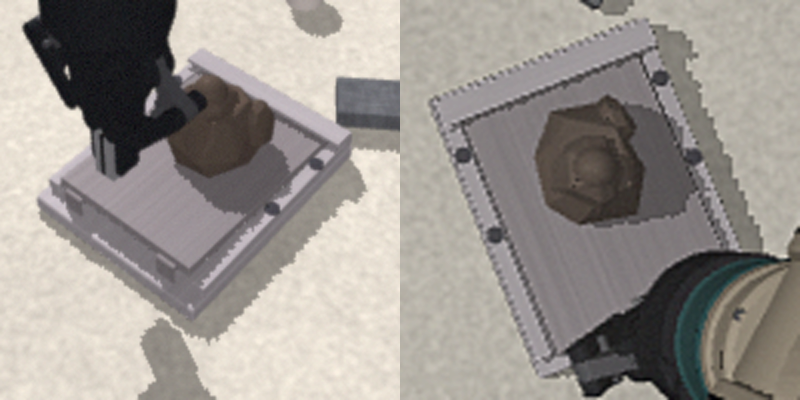

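The fingertips are above the strip midway between the clips, and the side view shows the tip at about (284,347). I'll press down now.

Call:
{"name": "play_rows", "arguments": {"deltas": [{"dx": 0,"dy": 0,"dz": -0.08,"yaw": 0},{"dx": 0,"dy": 0,"dz": -0.02,"yaw": 0},{"dx": 0,"dy": 0,"dz": -0.015,"yaw": 0},{"dx": 0,"dy": 0,"dz": -0.015,"yaw": 0},{"dx": 0,"dy": 0,"dz": -0.01,"yaw": 0},{"dx": 0,"dy": 0,"dz": -0.01,"yaw": 0},{"dx": 0,"dy": 0,"dz": -0.01,"yaw": 0},{"dx": 0,"dy": 0,"dz": 0,"yaw": 0}]}}

```text
t: 3.1
tcp_pos: [476.4, -189.9, 23.9]
tcp_rot: [-179.9, -0.0, -157.9]
wrist_force: [-1.4, -0.6, 1.9]
grip_width: -0.1
grasp_force: 1.0
```

Call:
{"name": "play_rows", "arguments": {"deltas": [{"dx": 0,"dy": 0,"dz": -0.007,"yaw": 0},{"dx": 0,"dy": 0,"dz": -0.007,"yaw": 0},{"dx": 0,"dy": 0,"dz": -0.003,"yaw": 0},{"dx": 0,"dy": 0,"dz": 0,"yaw": 0},{"dx": 0,"dy": 0,"dz": 0,"yaw": 0}]}}

```text
t: 3.6
tcp_pos: [476.2, -190.0, 20.3]
tcp_rot: [-179.9, -0.0, -157.9]
wrist_force: [-5.6, -0.5, 16.3]
grip_width: -0.2
grasp_force: 8.5
```

Call:
{"name": "play_rows", "arguments": {"deltas": [{"dx": 0,"dy": 0,"dz": 0.14,"yaw": 0},{"dx": 0,"dy": 0,"dz": 0.145,"yaw": 0},{"dx": 0,"dy": 0,"dz": 0.145,"yaw": 0},{"dx": 0,"dy": 0,"dz": 0.145,"yaw": 0},{"dx": 0,"dy": 0,"dz": 0.145,"yaw": 0},{"dx": 0.026,"dy": 0.105,"dz": 0,"yaw": 0.1733},{"dx": 0.026,"dy": 0.105,"dz": 0,"yaw": 0.1733},{"dx": 0.026,"dy": 0.105,"dz": 0,"yaw": 0.1733},{"dx": 0.026,"dy": 0.105,"dz": 0,"yaw": 0.1733},{"dx": 0.026,"dy": 0.105,"dz": 0,"yaw": 0.1733},{"dx": 0.026,"dy": 0.105,"dz": 0,"yaw": 0.1733},{"dx": 0.026,"dy": 0.105,"dz": 0,"yaw": 0.1733}]}}

```text
t: 4.8
tcp_pos: [530.7, 33.0, 233.7]
tcp_rot: [179.9, 0.1, -103.0]
wrist_force: [-0.1, -0.5, -0.0]
grip_width: -0.1
grasp_force: 0.0
```

Call:
{"name": "play_rows", "arguments": {"deltas": [{"dx": 0.026,"dy": 0.105,"dz": 0,"yaw": 0.1733},{"dx": 0.026,"dy": 0.105,"dz": 0,"yaw": 0.1733},{"dx": 0.026,"dy": 0.105,"dz": 0,"yaw": 0.1733},{"dx": 0,"dy": 0,"dz": 0,"yaw": 0},{"dx": 0,"dy": 0,"dz": 0,"yaw": 0}], "hand": 1, "newtons": 40}}

```text
t: 5.3
tcp_pos: [553.7, 126.3, 233.7]
tcp_rot: [179.9, 0.0, -79.9]
wrist_force: [-1.7, 0.7, 0.5]
grip_width: 72.3
grasp_force: 0.0
```

```bash
python3 - <<'E'
from h import *
s=snap('side');t=snap('top');q=bot.sense();print(q['tcp_pos'],q['tcp_rot'],q['joint_pos'])
# carrier check: compare the plate front in top/side
im=np.hstack([crop(s,190,90,200,200,2),crop(s,230,270,200,200,2)])
cv2.imwrite('pics/p2.png',np.clip(im*1.5,0,255).astype(np.uint8))
cv2.imwrite('pics/t2.png',t)
E
```

```text
[553.67149769 125.11927873 234.00914796] [ 1.79930830e+02  7.83611170e-03 -8.00209166e+01] [ 6.20758632e+00  1.00026280e+01 -8.53700850e+00  7.15298988e+01
  3.26933384e-03 -9.37715038e+01]
```

View pics/p2.png

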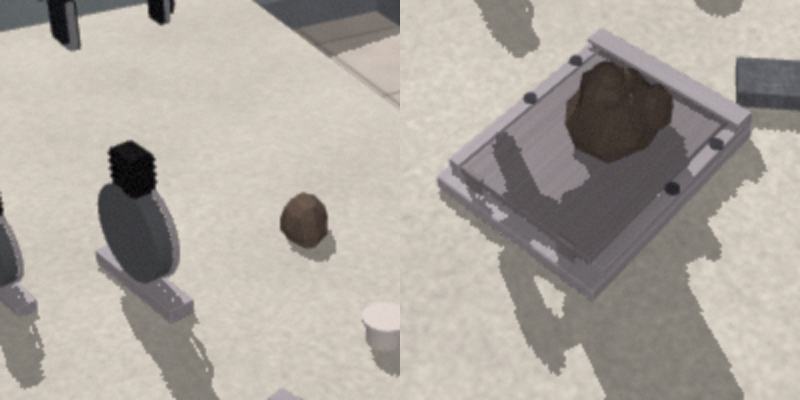

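```bash
python3 - <<'E'
from h import *
print(onz('side',(256.5,166),140), onz('top',(232.5,266.5),140), two((232.5,266.5),(256.5,166)))
print([onz('side',p,140).round() for p in((245,166),(254.5,160.5),(267.5,170))])
E
```

```text
[560.15693729 123.10328832 140.        ] [554.57688243 126.37602457 140.        ] (array([557.58748573, 125.39683168, 139.37061976]), np.float64(6.359773537626504))
[array([543., 132., 140.]), array([564., 142., 140.]), array([571., 103., 140.])]
```

Call:
{"name": "play_rows", "arguments": {"deltas": [{"dx": 0.008,"dy": 0,"dz": -0.11,"yaw": 0},{"dx": 0,"dy": 0,"dz": -0.11,"yaw": 0},{"dx": 0,"dy": 0,"dz": -0.11,"yaw": 0},{"dx": 0,"dy": 0,"dz": -0.11,"yaw": 0},{"dx": 0,"dy": 0,"dz": 0,"yaw": 0}]}}

```text
t: 5.9
tcp_pos: [551.7, 123.9, 97.7]
tcp_rot: [179.4, 0.0, -80.1]
wrist_force: [-1.4, 0.2, -1.0]
grip_width: 85.4
grasp_force: 0.0
```

Call:
{"name": "play_rows", "arguments": {"deltas": [{"dx": 0,"dy": 0,"dz": 0,"yaw": 0},{"dx": 0,"dy": 0,"dz": 0,"yaw": 0},{"dx": 0,"dy": 0,"dz": 0,"yaw": 0},{"dx": 0,"dy": 0,"dz": 0,"yaw": 0},{"dx": 0,"dy": 0,"dz": 0,"yaw": 0},{"dx": 0,"dy": 0,"dz": 0,"yaw": 0}], "hand": -1, "newtons": 40}}

```text
t: 6.5
tcp_pos: [558.1, 125.8, 104.5]
tcp_rot: [-179.8, -0.0, -79.9]
wrist_force: [0.3, -0.5, 6.4]
grip_width: 23.8
grasp_force: 41.8
```

Call:
{"name": "play_rows", "arguments": {"deltas": [{"dx": 0,"dy": 0,"dz": 0.05,"yaw": 0},{"dx": 0,"dy": 0,"dz": 0.12,"yaw": 0},{"dx": 0,"dy": 0,"dz": 0.13,"yaw": 0},{"dx": 0,"dy": 0,"dz": 0.13,"yaw": 0},{"dx": 0,"dy": 0,"dz": 0.13,"yaw": 0},{"dx": 0,"dy": 0,"dz": 0.1,"yaw": 0},{"dx": -0.033,"dy": -0.0895,"dz": 0.019,"yaw": -0.19},{"dx": -0.033,"dy": -0.0895,"dz": 0.019,"yaw": -0.19},{"dx": -0.033,"dy": -0.0895,"dz": 0.019,"yaw": -0.19},{"dx": -0.033,"dy": -0.0895,"dz": 0.019,"yaw": -0.19},{"dx": -0.033,"dy": -0.0895,"dz": 0.019,"yaw": -0.19},{"dx": -0.033,"dy": -0.0895,"dz": 0.019,"yaw": -0.19}]}}

```text
t: 7.7
tcp_pos: [495.8, -36.2, 333.9]
tcp_rot: [179.9, -0.1, -131.6]
wrist_force: [-1.0, 0.1, -3.0]
grip_width: 23.5
grasp_force: 41.2
```

Call:
{"name": "play_rows", "arguments": {"deltas": [{"dx": -0.033,"dy": -0.0895,"dz": 0.019,"yaw": -0.19},{"dx": -0.033,"dy": -0.0895,"dz": 0.019,"yaw": -0.19},{"dx": -0.033,"dy": -0.0895,"dz": 0.019,"yaw": -0.19},{"dx": -0.033,"dy": -0.0895,"dz": 0.019,"yaw": -0.19},{"dx": -0.033,"dy": -0.0895,"dz": 0.019,"yaw": -0.19},{"dx": -0.033,"dy": -0.0895,"dz": 0.019,"yaw": -0.19},{"dx": -0.033,"dy": -0.0895,"dz": 0.019,"yaw": -0.19},{"dx": -0.033,"dy": -0.0895,"dz": 0.019,"yaw": -0.19},{"dx": 0,"dy": 0,"dz": 0,"yaw": 0},{"dx": 0,"dy": 0,"dz": 0,"yaw": 0},{"dx": 0,"dy": 0,"dz": 0,"yaw": 0},{"dx": 0,"dy": 0,"dz": 0,"yaw": 0}]}}

```text
t: 8.9
tcp_pos: [418.0, -249.2, 379.9]
tcp_rot: [180.0, -0.1, 160.5]
wrist_force: [0.0, -0.4, -4.5]
grip_width: 23.3
grasp_force: 41.3
```

Call:
{"name": "play_rows", "arguments": {"deltas": [{"dx": 0,"dy": 0,"dz": 0,"yaw": 0},{"dx": 0,"dy": 0,"dz": 0,"yaw": 0},{"dx": 0,"dy": 0,"dz": 0,"yaw": 0},{"dx": 0,"dy": 0,"dz": 0,"yaw": 0},{"dx": 0,"dy": 0,"dz": 0,"yaw": 0},{"dx": 0,"dy": 0,"dz": 0,"yaw": 0}]}}

```text
t: 9.5
tcp_pos: [418.0, -250.3, 380.4]
tcp_rot: [180.0, 0.0, 160.4]
wrist_force: [-0.3, 0.7, -2.7]
grip_width: 23.9
grasp_force: 41.3
```

```bash
python3 - <<'E'
from h import *
s=snap('side');q=bot.sense();print(q['tcp_pos'],q['tcp_rot'],q['joint_pos'],q['grip_width'])
cv2.imwrite('pics/s3.png',s); c=proj('side',q['tcp_pos']-[0,0,30]);print(c)
x,y=int(np.clip(c[0]-100,0,440)),int(np.clip(c[1]-75,0,330));print(x,y)
cv2.imwrite('pics/p3.png',np.clip(crop(s,x,y,200,150,4)*1.3,0,255).astype(np.uint8))
E
```

```text
[ 417.96858822 -250.2743145   380.39401105] [ 1.79999637e+02 -3.01167210e-03  1.60358049e+02] [-3.85204017e+01 -7.62969716e-01 -2.92049442e+00  8.78454423e+01
 -6.31304863e-04 -1.88784507e+01] 23.50131556446939
[242.41401397 181.58566268]
142 106
```

View pics/p3.png

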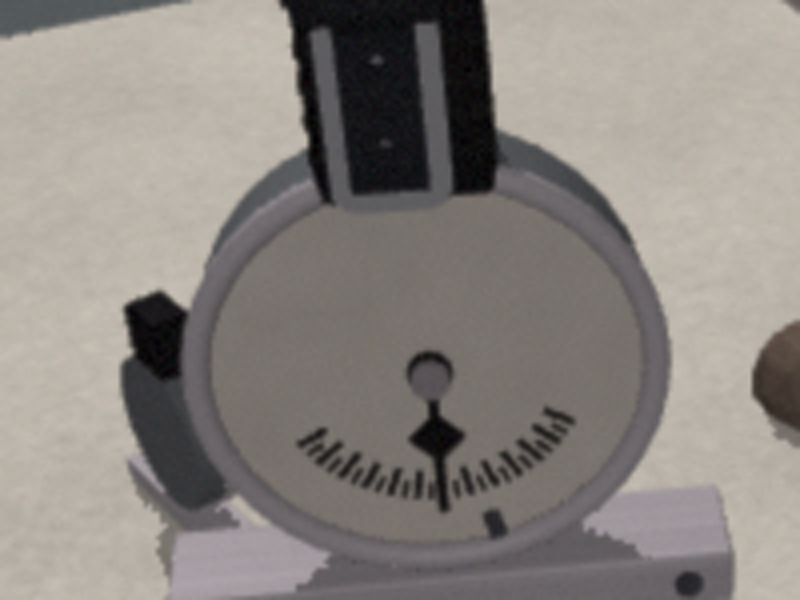

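The dial shows the pin at (430,377), the pointer tip at (444,508) and the marker's inner end at (491,511), all in crop pixels at 4x.

```bash
cat >> h.py <<'E'
def dial(pts,g,P):
    # pts side pixels -> in-plane (y_gauge_horizontal, z) on plane with normal azimuth g (deg) through P
    n=np.array([np.cos(np.radians(g)),np.sin(np.radians(g)),0]); y=np.array([-n[1],n[0],0]); o=[]
    for p in pts:
        c,d=ray('side',p); X=c+d*(n@(P-c))/(n@d); o.append([y@(X-P),X[2]])
    return np.array(o)
E
python3 - <<'E'
from h import *
g=-109.6; n=np.array([np.cos(np.radians(g)),np.sin(np.radians(g)),0])
P=np.array([418,-250.3,340])+7.5*n
px=lambda p:(142+(p[0]+.5)/4-.5,106+(p[1]+.5)/4-.5)
L=[(430,377),(444,508),(492,511),(503,535),(437,440)]
for gg in (-107,-109.6,-112):
    D=dial([px(p) for p in L],gg,P); V=D-D[0]
    print(D[0],np.hypot(*V.T).round(1),np.degrees(np.arctan2(V[:,0],-V[:,1])).round(2))
B=dial([px(p) for p in [(168,600),(733,573),(712,487),(190,537)]],g,P+5.5*n);print(B)
E
```

```text
[  3.93685357 337.43533961] [ 0.  32.7 36.2 43.1 15.3] [1.800e+02 1.000e-02 1.588e+01 1.585e+01 2.100e-01]
[  3.93853683 337.55034276] [ 0.  32.7 35.9 42.7 15.3] [1.800e+02 1.000e-02 1.601e+01 1.598e+01 2.100e-01]
[  3.94730837 337.65678683] [ 0.  32.7 35.6 42.3 15.3] [1.800e+02 1.000e-02 1.616e+01 1.613e+01 2.100e-01]
[[-54.68657154 291.26448535]
 [ 64.18202694 285.04437836]
 [ 59.8105288  308.47284451]
 [-47.70411297 307.05593087]]
```

```bash
python3 - <<'E'
from h import *
t=cv2.imread('pics/t2.png');s=cv2.imread('pics/s3.png')
a=proj('top',(553,-160,70));b=proj('side',(553,-160,70));print(a,b)
ax,ay,bx,by=[int(v-25) for v in (*a,*b)];print(ax,ay,bx,by)
im=np.hstack([crop(t,ax,ay,50,50,8),crop(s,bx,by,50,50,8)])
cv2.imwrite('pics/k.png',np.clip(im*2.,0,255).astype(np.uint8))
E
```

```text
[409.2540158  272.60905159] [334.56938219 306.70410118]
384 247 309 281
```

View pics/k.png

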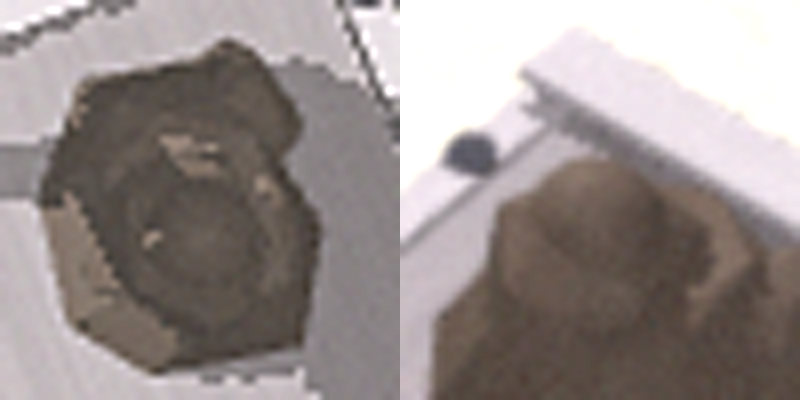

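In the top crop the knob centre is at (208,228), which is (410,275.5) in the full image. In the side crop the dome centre is at about (207,221), or (334.9,308.6) in the full image.

```bash
python3 - <<'E'
from h import *
print(onz('top',(410,275.5),67),onz('side',(334.9,308.6),67),two((410,275.5),(334.9,308.6)))
E
```

```text
[ 548.224283   -161.88419357   67.        ] [ 553.15804255 -160.69001114   67.        ] (array([ 550.02304758, -162.20330702,   69.40048354]), np.float64(4.063974560454006))
```

Call:
{"name": "play_rows", "arguments": {"deltas": [{"dx": 0.0922,"dy": 0.0428,"dz": -0.05,"yaw": 0},{"dx": 0.0922,"dy": 0.0428,"dz": -0.0861,"yaw": 0},{"dx": 0.0922,"dy": 0.0428,"dz": -0.0861,"yaw": 0},{"dx": 0.0922,"dy": 0.0428,"dz": -0.0861,"yaw": 0},{"dx": 0.0922,"dy": 0.0428,"dz": -0.0861,"yaw": 0},{"dx": 0.0922,"dy": 0.0428,"dz": -0.0861,"yaw": 0},{"dx": 0,"dy": 0,"dz": -0.05,"yaw": 0},{"dx": 0,"dy": 0,"dz": -0.04,"yaw": 0},{"dx": 0,"dy": 0,"dz": -0.02,"yaw": 0},{"dx": 0,"dy": 0,"dz": 0,"yaw": 0},{"dx": 0,"dy": 0,"dz": 0,"yaw": 0}], "newtons": 25}}

```text
t: 10.65
tcp_pos: [583.9, -174.0, 204.5]
tcp_rot: [-180.0, 0.1, 160.3]
wrist_force: [-0.4, -1.4, -2.7]
grip_width: 23.3
grasp_force: 41.2
```

```bash
python3 - <<'E'
from h import *
s=snap('side');q=bot.sense();print(q['tcp_pos'],q['tcp_rot'],q['wrist_force'],q['grasp_force'])
cv2.imwrite('pics/s4.png',s); c=proj('side',q['tcp_pos']-[0,0,50]);print(c)
x,y=int(c[0]-75),int(c[1]-56);print(x,y)
cv2.imwrite('pics/p4.png',np.clip(crop(s,x,y,150,112,5)*1.3,0,255).astype(np.uint8))
E
```

```text
[ 584.19175189 -173.99088863  204.79095733] [-1.79988448e+02  1.38149943e-01  1.60309273e+02] [ 0.60141928 -0.45088597 -3.6605626 ] 41.15677899697346
[362.75699726 256.42476299]
287 200
```

View pics/p4.png

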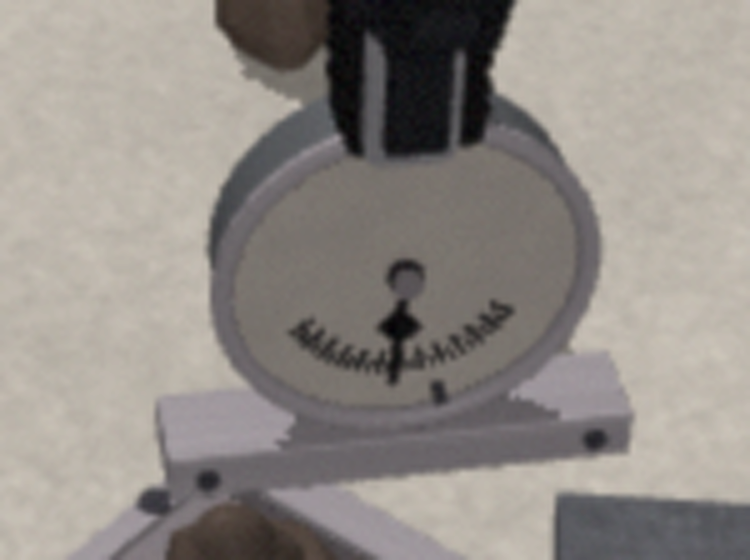

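The view shows the dial facing the camera, with the pin at (407,278) and the left part of the base above the knob at (235,530). I'll lower it into contact.

Call:
{"name": "play_rows", "arguments": {"deltas": [{"dx": 0,"dy": 0,"dz": -0.03,"yaw": 0},{"dx": 0,"dy": 0,"dz": -0.02,"yaw": 0},{"dx": 0,"dy": 0,"dz": -0.007,"yaw": 0},{"dx": 0,"dy": 0,"dz": -0.007,"yaw": 0},{"dx": 0,"dy": 0,"dz": -0.007,"yaw": 0},{"dx": 0,"dy": 0,"dz": 0,"yaw": 0},{"dx": 0,"dy": 0,"dz": 0,"yaw": 0}], "hand": -1, "newtons": 25}}

```text
t: 11.4
tcp_pos: [584.5, -173.4, 183.1]
tcp_rot: [-180.0, 0.1, 160.4]
wrist_force: [-0.9, 0.7, 3.8]
grip_width: 23.5
grasp_force: 42.1
```

Call:
{"name": "play_rows", "arguments": {"deltas": [{"dx": 0.0128,"dy": -0.0046,"dz": -0.0053,"yaw": 0},{"dx": 0.0128,"dy": -0.0046,"dz": -0.0053,"yaw": 0},{"dx": 0.0128,"dy": -0.0046,"dz": -0.0053,"yaw": 0},{"dx": 0.0128,"dy": -0.0046,"dz": -0.0053,"yaw": 0},{"dx": 0,"dy": 0,"dz": 0,"yaw": 0},{"dx": 0,"dy": 0,"dz": 0,"yaw": 0},{"dx": 0,"dy": 0,"dz": 0,"yaw": 0},{"dx": 0,"dy": 0,"dz": 0,"yaw": 0},{"dx": 0,"dy": 0,"dz": 0,"yaw": 0},{"dx": 0,"dy": 0,"dz": 0,"yaw": 0}]}}

```text
t: 12.4
tcp_pos: [600.5, -179.1, 176.4]
tcp_rot: [180.0, 0.2, 160.4]
wrist_force: [2.5, -0.9, 4.8]
grip_width: 23.8
grasp_force: 43.1
```

```bash
cat >> h.py <<'E'
def look(k):
    s=snap('side');q=bot.sense();print(q['tcp_pos'],q['tcp_rot'],q['wrist_force'],q['grasp_force'],q['grip_width'])
    c=proj('side',q['tcp_pos']-[0,0,50]);x,y=int(c[0]-75),int(c[1]-56);print(x,y)
    cv2.imwrite(f'pics/s{k}.png',s)
    cv2.imwrite(f'pics/p{k}.png',np.clip(crop(s,x,y,150,112,5)*1.3,0,255).astype(np.uint8))
E
python3 -c "
from h import *
look(5)"
```

```text
[ 600.55108129 -179.1593805   176.43352716] [179.99333496   0.18298671 160.35985524] [2.3435195  0.15741717 4.71155911] 43.099071979522705 23.375625112683938
299 216
```

View pics/p5.png

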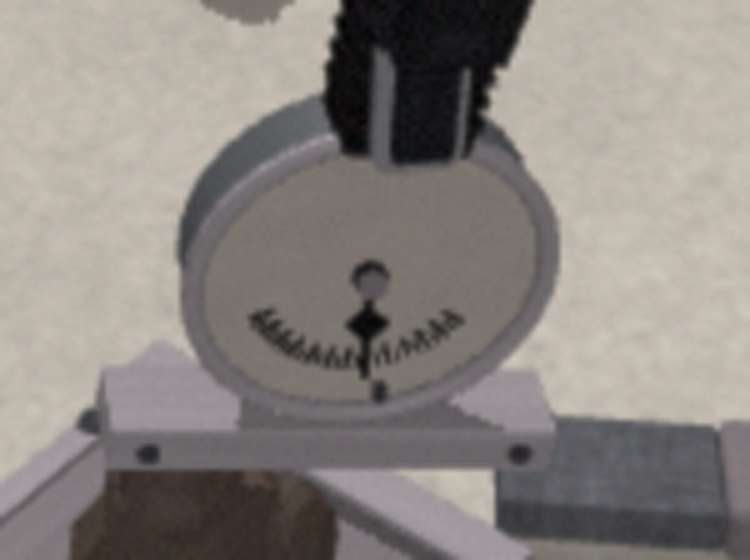

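The pin is at (370,281), the pointer tip at (364,376), and the marker at (379,383) to (380,400). The lean is progressing as planned. I'll measure it now, with an automatic dial sampler as a check.

```bash
cat >> h.py <<'E'
def arc(im,pin,P,g,r,lo=-25,hi=35):
    # darkest direction (deg, anticlockwise from plumb) on the dial along radius r mm about the pin pixel
    n=np.array([np.cos(np.radians(g)),np.sin(np.radians(g)),0]); y=np.array([-n[1],n[0],0])
    c,d=ray('side',pin); C=c+d*(n@(P-c))/(n@d); A=np.arange(lo,hi,.25); a=np.radians(A)
    q=np.array([proj('side',C+r*(np.sin(t)*y-np.cos(t)*np.array([0,0,1]))) for t in a],np.float32)
    v=cv2.remap(cv2.cvtColor(im,cv2.COLOR_BGR2GRAY).astype(np.float32),q[:,:1],q[:,1:],cv2.INTER_LINEAR).ravel()
    w=np.clip(np.median(v)-v-0.35*(np.median(v)-v.min()),0,None); return (w*A).sum()/w.sum(), np.median(v), v.min()
def measure(k,pin,tcp,g=-109.6):
    im=cv2.imread(f'pics/s{k}.png'); n=np.array([np.cos(np.radians(g)),np.sin(np.radians(g)),0]); P=np.array(tcp)-[0,0,43]+7.5*n
    for r in (15,17,34,35,38,39,40,41): print(r,np.round(arc(im,pin,P,g,r),2))
E
python3 - <<'E'
from h import *
T=np.array([600.5,-179.1,176.4]);g=-109.6;n=np.array([np.cos(np.radians(g)),np.sin(np.radians(g)),0])
px=lambda p:(299+(p[0]+.5)/5-.5,216+(p[1]+.5)/5-.5)
D=dial([px(p) for p in [(370,281),(364,376),(379,384),(381,400),(103,467),(552,465)]],g,T-[0,0,43]+7.5*n);V=D-D[0]
print(D,np.hypot(*V.T).round(1),np.degrees(np.arctan2(V[:,0],-V[:,1])).round(2))
measure(5,px((370,281)),T)
E
```

```text
[[-5.03480861e+00  1.34066636e+02]
 [-4.87134164e+00  1.01641268e+02]
 [-7.40042795e-01  9.82805515e+01]
 [ 1.13984347e-01  9.24834968e+01]
 [-7.29932679e+01  7.82300272e+01]
 [ 4.87283491e+01  6.20191593e+01]] [ 0.  32.4 36.  41.9 88.  89.9] [180.     0.29   6.84   7.06 -50.59  36.73]
15 [ 0.41 21.35  9.16]
17 [-0.21 54.61  7.31]
34 [ 3.29 91.72 73.04]
35 [ 5.99 91.72 60.15]
38 [ 6.7  90.82 35.36]
39 [ 6.56 89.1  34.2 ]
40 [ 6.49 84.75 34.  ]
41 [ 6.68 78.83 38.44]
```

Call:
{"name": "play_rows", "arguments": {"deltas": [{"dx": 0.009,"dy": -0.0032,"dz": -0.0052,"yaw": 0},{"dx": 0.009,"dy": -0.0032,"dz": -0.0052,"yaw": 0},{"dx": 0.009,"dy": -0.0032,"dz": -0.0052,"yaw": 0},{"dx": 0.009,"dy": -0.0032,"dz": -0.0052,"yaw": 0},{"dx": 0,"dy": 0,"dz": 0,"yaw": 0},{"dx": 0,"dy": 0,"dz": 0,"yaw": 0},{"dx": 0,"dy": 0,"dz": 0,"yaw": 0},{"dx": 0,"dy": 0,"dz": 0,"yaw": 0},{"dx": 0,"dy": 0,"dz": 0,"yaw": 0},{"dx": 0,"dy": 0,"dz": 0,"yaw": 0}]}}

```text
t: 13.45
tcp_pos: [611.1, -183.0, 170.4]
tcp_rot: [-180.0, 0.2, 160.4]
wrist_force: [2.8, 0.0, 6.6]
grip_width: 23.9
grasp_force: 43.9
```

```bash
python3 - <<'E'
from h import *
look(6); T=bot.sense()['tcp_pos']; im=cv2.imread('pics/s6.png')
# pin: grey boss with dark ring; predict from previous pose by lean change, then refine
g=-109.6;n=np.array([np.cos(np.radians(g)),np.sin(np.radians(g)),0]);y=np.array([-n[1],n[0],0])
P=T-[0,0,43]+7.5*n; base=P+y*(-5.0-60*np.sin(np.radians(6)))+[0,0,1.2]
pr=proj('side',base);print('pred pin',pr)
x0,y0=(pr-10).astype(int); G=cv2.cvtColor(im,cv2.COLOR_BGR2GRAY)[y0:y0+16,x0:x0+20]; print(x0,y0); print(G)
E
```

```text
[ 611.14884825 -182.95633571  170.40938287] [-1.79999568e+02  1.59011605e-01  1.60360045e+02] [ 2.81525341 -0.96547496  6.02760909] 43.856642370228656 23.272097950833256
308 218
pred pin [376.34707785 274.73410466]
366 264
[[91 90 89 90 89 90 90 91 93 91 92 93 93 93 92 92 94 93 93 94]
 [89 92 91 90 91 91 91 91 92 93 92 92 92 92 92 93 92 92 92 92]
 [92 91 91 91 91 89 91 90 92 91 92 90 93 91 92 94 92 91 92 91]
 [90 90 91 89 89 91 92 91 91 92 92 93 92 89 92 92 91 92 92 93]
 [91 91 91 91 91 92 91 91 91 91 92 92 91 90 93 91 92 92 92 93]
 [91 90 91 91 92 92 90 92 91 90 89 89 90 91 91 91 92 92 93 92]
 [90 90 92 90 91 91 93 91 86 79 72 72 77 85 91 91 92 92 92 92]
 [90 92 92 90 91 92 90 86 69 42 27 32 37 57 85 92 92 91 91 93]
 [92 92 92 93 92 92 90 73 38 22 32 40 32 39 69 88 91 92 92 92]
 [90 91 92 91 92 92 87 46 28 43 59 61 63 57 61 88 90 91 92 93]
 [93 93 92 91 92 93 87 52 46 60 66 68 67 67 68 89 90 92 93 92]
 [93 93 93 92 93 92 88 63 49 65 65 67 66 67 74 89 91 93 93 92]
 [92 92 92 92 90 92 91 85 58 66 67 68 68 69 78 90 92 92 93 89]
 [92 93 91 89 89 91 91 91 78 66 64 66 70 78 90 92 91 92 92 92]
 [89 90 90 90 89 91 90 91 87 65 46 58 81 88 91 93 91 91 92 90]
 [91 91 91 91 90 91 92 90 87 64 28 45 87 91 92 93 93 91 91 92]]
```

```bash
python3 - <<'E'
from h import *
T=bot.sense()['tcp_pos']
for p in ((376.6,274.3),(376.2,274.3)): measure(6,p,T); print()
E
```

```text
15 [-2.39 23.58  5.9 ]
17 [ 0.21 56.82  8.5 ]
34 [-0.32 92.16 57.25]
35 [-0.22 92.02 44.88]
38 [ 0.51 90.73 32.62]
39 [ 0.62 88.61 32.81]
40 [ 0.75 83.1  35.74]
41 [ 0.94 77.66 38.88]

15 [-0.06 23.76  5.78]
17 [ 2.2  54.67  8.  ]
34 [ 0.64 92.16 59.31]
35 [ 0.59 92.   44.5 ]Traceback (most recent call last):
  File "<stdin>", line 3, in <module>
  File "h.py", line 37, in measure
    for r in (15,17,34,35,38,39,40,41): print(r,np.round(arc(im,pin,P,g,r),2))
                                                         ~~~^^^^^^^^^^^^^^
  File "h.py", line 32, in arc
    q=np.array([proj('side',C+r*(np.sin(t)*y-np.cos(t)*np.array([0,0,1]))) for t in a],np.float32)
                ~~~~^^^^^^^^^^^^^^^^^^^^^^^^^^^^^^^^^^^^^^^^^^^^^^^^^^^^^^
  File "h.py", line 11, in proj
    K,c,M=cam(n); v=(M.T@(np.array(p)-c))*[1,-1,-1]; v=K@v; return v[:2]/v[2]
          ~~~^^^
  File "h.py", line 5, in cam
    p=viewer.camera_params(n); return p['mtx'],np.array(p['position']),R.from_euler('xyz',p['rotation'],degrees=True).as_matrix()
ValueError: time passes only in moves, steps and waits
```

View pics/p6.png

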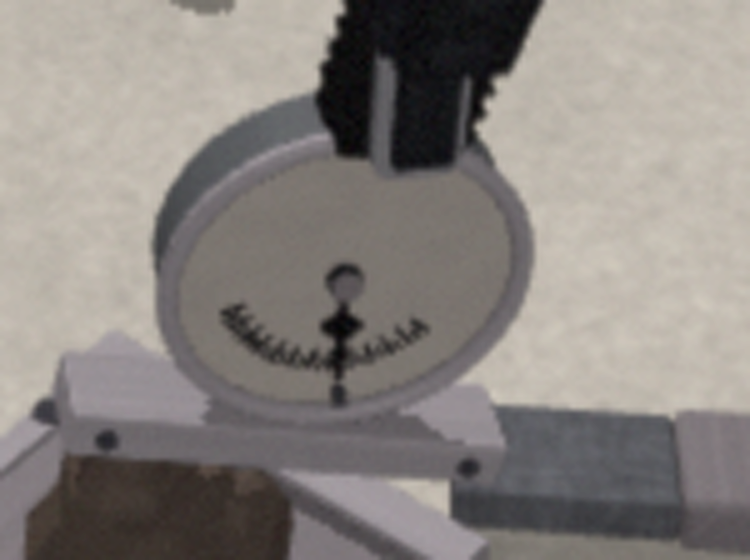

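The pointer and marker line up: both are near x = 338, with the pin at (345,283), and they are about 0.7° apart. I'll hold briefly, then hand in.

Call:
{"name": "play_rows", "arguments": {"deltas": [{"dx": 0,"dy": 0,"dz": 0,"yaw": 0},{"dx": 0,"dy": 0,"dz": 0,"yaw": 0},{"dx": 0,"dy": 0,"dz": 0,"yaw": 0},{"dx": 0,"dy": 0,"dz": 0,"yaw": 0},{"dx": 0,"dy": 0,"dz": 0,"yaw": 0},{"dx": 0,"dy": 0,"dz": 0,"yaw": 0}]}}

```text
t: 14.1
tcp_pos: [611.2, -183.0, 170.4]
tcp_rot: [-180.0, 0.2, 160.4]
wrist_force: [3.3, -0.6, 6.7]
grip_width: 23.3
grasp_force: 43.9
```

```bash
python3 -c "
from plant import bot
q=bot.sense();print(q['tcp_pos'],q['wrist_force'],q['grasp_force']);print(bot.close_job())"
```

```text
[ 611.15545171 -182.97315753  170.44445193] [ 3.25023516 -0.59910081  6.73680799] 43.85666919319192
the job is handed in; nothing more can be done
None
```

I handed the job in at 14.1 s with the plate pressed home and the gauge held still, base on the knob at about 9 N and pointer within about 1° of the marker's middle by camera; the hand-in call returned no verdict.

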